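Present a developed TLC plate over the end of its ledge

ROBOT

A 6-joint arm with a two-finger parallel gripper is mounted at the origin on a cart in front of the work surface, level with it; the furniture and walls round the work are solid. World frame = base frame: x ahead of the robot, y to its left, z up, the work surface at z = 0. Lengths are in m, angles in rad, forces in N, time in s.
With the tool pointing down it reaches from about 0.425 to 0.95 m from the base axis. Payload 3.5 kg.
Tool frame: the origin (TCP) lies on the centre line of the jaws, within the pads' length; the fingertips stand 8 mm ahead of it and the grasp point (between the pads) lies 11 mm behind it; z points along the fingers, y is the line along which they close (so a half turn about z gives the same grasp; the last joint's range is limited). The gripper opens to 85 mm and grips with 20 to 120 N. Pads are 22 mm wide; open, the fingers measure 114 mm over their backs; the gripper's body (76 mm by 85 mm) begins 54 mm behind the grasp point. The pads swing forward as they close: fully open they stand 13 mm farther back than shut.
Start: joints at [1.018, 0.286, 1.577, -0, 1.279, -0.15], TCP at [0.265, 0.621, 0.239] pointing down, gripper open.
Joint ranges: [-2.77, 2.77], [-0.9, 2.22], [0.21, 2.48], [-1.53, 4.67], [0.24, 2.81], [-2.84, 2.84]. Speed limits (rad/s): [2.79, 2.79, 3.14, 3.14, 3.14, 3.14].

INTERFACE

Orientations are given as a unit quaternion [x, y, z, w].
In Python, from plant import ctrl gives the robot as it stands. The module is installed in compiled form; this text tells all that it offers.
- The arm moves only by the tool send_rows, never from a script. Its argument "steps" is a list of rows, each a list of 5 numbers: the shift along the tool's x, y, z in m, then the turn about the tool's z in degrees, then the opening, from -1 (shut) to 1 (fully open). A call has 1 to 12 rows; each row is the pose to reach, as a shift and turn from the pose commanded when the call began, along the tool's axes at that moment; what a row does not reach only later rows make up. A row lasts 1/10 s, in which the tool goes at most 50 mm and 8.59 degrees, less where a joint would pass 70% of its speed; a pose out of reach is approached as far as the arm can. A call with a gripper value outside its range is refused whole. The fingers move at their own pace and stop on an object; "squeeze" is the grip in N (left out, the last holds). Time passes only in rows, so rows that repeat a pose let the fingers close. It gives the time, the measured TCP pose, the force, the opening and the grip force at its end, in the units of the state.
- ctrl.get_state(): the state, without advancing time (a new reading comes with each control period).
- ctrl.read_camera(name): name is "scene" or "top" or "wrist"; returns the picture (400x640x3 uint8, red, green, blue); there is no depth.
- ctrl.calibration(name): a dict with "intrinsics" (3x3 intrinsics, pixels), "extrinsics" (4x4, takes a point from world to camera coordinates); the wrist camera has in their place "tool_from_camera" (4x4, takes a point from camera to tool coordinates, whose origin is the TCP and whose axes are the flange's). Camera axes: x right, y up, looking along -z (the intrinsics and any distortion apply to the point x, -y, -z); pixel columns grow to the right and rows downward; lengths in m; the calibration is good to about 2 mm. A picture is of the moment at which its call begins: read the wrist's pose just before it. calibration takes no time and is no camera call.
- ctrl.sign_off(): hands the job in; it is judged then, once.
The state is a dict: "time": time; "qpos": joint angles; "dq": joint speeds; "joint_efforts": joint torques, N m; "eef_pos": TCP position; "tcp_rot": TCP orientation; "contact_force": force on the tool from outside, world axes, zero at the start; "wrist_torque": the same for the moment, N m; "opening": opening from 0.0 (shut) to 1.0 (fully open); "finger_force": force on a finger pad.
Only numpy, scipy, OpenCV 4.12 (cv2) and the standard library are available. Lean on these libraries where they do the work, as an engineer would, in place of code of your own. Each camera call takes 0.05 s, during which the arm holds its last target. There are 200 camera calls.

TASK

With the fingertips, push the red knob of the swing stop round until the stop has turned a full quarter turn out of the plate's way; then push the chromatography plate by its glass edge along the ledge until about 3 cm of it sticks out over the end that the stop had barred, so that the next person can take it by the glass. Everything is only pushed: the plate stays lying flat on the ledge and is never lifted or tipped. Never touch its white coated face, and leave the other things on the bench where they are.

Things in the scene. Friction and masses are not known exactly. Their poses are not given: they have to be found in the camera images.
- ledge: Fixed ledge: aluminium channel 190 mm long (its y) by 120 wide (x); origin under its centre. Walls at x = +-52 to +-60 mm rise to z = 58 and guide the plate with 2 mm play each side; grey runners at x = +-38 to +-52, top z = 50, carry it. Between the runners it is open 76 mm wide down to a floor at z = 16, so a fingertip can reach below plate level. Exit end y = +95 mm; the other end is open too.
- ledge_exit (a point): Middle of the exit end of the ledge, at runner height: (0, 95, 50) mm in the ledge's frame.
- stop (a joint): Swing stop, a steel blade 8 mm wide, z = 49 to 57 mm, on a vertical pivot. 0 = closed: across the exit end, 7 mm outside it, along the ledge's +x. Grows anticlockwise from above as its free end swings outward, away from the ledge; pi/2 = open: along the ledge's +y, beside the plate's path; limit 1.75. Light friction (0.4 N at the knob), stays where left. Starts at 0 to 0.15.
- stop_pivot (a point): Axis of the stop's pivot at the blade's top: (-64, 106, 57) mm in the ledge's frame.
- stop_knob (a point): Middle (z = 74 mm) of the red knob, an upright round peg 12 mm across on the blade's free end, 130 mm from the pivot, standing from z = 58 to 92 mm. Push it from its ledge side, outward and round the pivot, fingertips above the side walls (z over 58 mm).
- plate: Loose thin-layer chromatography plate, pale green glass 100 x 100 x 4 mm with a white coating on top, about 130 g; origin at the centre of the underside, y axis along the ledge towards the exit. It lies on the runners (underside at z = 50 mm), wholly on the ledge, its leading edge 8 to 38 mm short of the exit end.
- plate_coating: The plate's white coated face with coloured bands, 90 x 90 mm and 2 mm thick on the glass (top at z = 56 mm), set in 5 mm from each glass edge; origin at the centre of its underside. Must not be touched.
- plate_lead (a point): Middle of the plate's leading glass edge (the one nearest the exit), half way up the glass, 50 mm from the plate's centre.
- plate_rear (a point): Middle of the plate's rear glass edge, half way up the glass, 50 mm from the plate's centre; it can be pushed here.
- wash_bottle: Loose white wash bottle with a blue cap, 68 x 96 x 206 mm; origin under it. Leave alone.
- jar_9: Loose white jar with a red lid, 72 mm across, 120 mm high; origin under its centre. Leave alone.
- timer: Loose grey bench timer, 66 x 62 x 19 mm; origin under its centre. Leave alone.
- sticky_pad: Loose yellow sticky-note pad, 76 x 76 x 14 mm; origin under its centre. Leave alone.
- forceps: Loose steel forceps, 17 x 133 x 10 mm; origin under the middle. Leave alone.
- pen_3: Loose white marker with a blue cap, 17 x 135 x 16 mm; origin under the middle. Leave alone.
Mind the look-alikes: they are no part of the job. There is more than one size of the plate; the job needs the larger.

How it is judged:
On the way, in this order (a step that is already met when the one before it is completed fails the run):
1. the stop is turned out of the way while the plate still lies wholly on the ledge (value of joint stop above 1.4 rad and y of plate_lead in the frame of ledge below 0.098 m), for 0.2 s.
2. the plate has been pushed out past the end of the ledge (value of joint stop above 1.4 rad and y of plate_lead in the frame of ledge above 0.115 m), for 0.2 s.
At the end, for the whole second after the job is handed in: The stop stands open by at least 1.4 rad; the plate lies flat on the runners and at rest, its leading edge 20 to 43 mm beyond the exit end of the ledge; nothing is touched (all of step 2 and y of plate_lead in the frame of ledge below 0.138 m and x of plate in the frame of ledge between -0.006 and 0.006 m and height (world z) of plate between 0.046 and 0.055 m and angle between plate's own z axis and vertical below 0.04 rad and linear speed of plate below 0.01 m/s).
It fails at once if the coated face of the plate is touched (contact force between any of the fingers, the arm and plate_coating above 0.5 N).
It fails at once if the plate is lifted, tipped or dropped (height (world z) of plate above 0.058 m or height (world z) of plate below 0.042 m or angle between plate's own z axis and vertical above 0.12 rad).
It fails at once if one of the other loose things is moved or lifted (by more than 20 mm) (distance of any of wash_bottle, jar_9, timer, sticky_pad, forceps, pen_3 from where it was at the start of the episode above 0.02 m).
It also fails if it takes over 56 s, if anything falls off the work surface, if the arm or the gripper's body presses on something with over 40 N, if the wrist force passes 120 N, or if a joint passes its speed limit or range.

## Working session

There is one attempt and no reset: what is moved stays moved. The work goes in short steps, Python scripts to look and compute and a tool call to move; the robot and the scene stay as the last step left them, time stands still between calls to the robot, and variables do not carry over. Pictures are saved under pics/ and viewed, at most 10 in all, crops included, and the job is handed in when it is done.

Besides the shell and the picture viewer there is one more tool, called after "Call:" by a JSON object that holds its "fn" and its "kwargs". send_rows: Moves the arm, as the interface text tells. Its arguments: {"type":"object","properties":{"steps":{"type":"array","items":{"type":"array","items":{"type":"number"}}},"squeeze":{"type":"number"}},"required":["steps"]}

```bash
mkdir -p pics; python3 - <<'E'
from plant import ctrl
import cv2,numpy as np
s=ctrl.get_state();print(s)
for n in("scene","top"):
    cv2.imwrite(f"pics/{n}0.png",ctrl.read_camera(n)[:,:,::-1]); c=ctrl.calibration(n);print(n,{k:np.round(v,4).tolist() if hasattr(v,'shape') or isinstance(v,list) else v for k,v in c.items()})
c=ctrl.calibration("wrist");print({k:np.round(v,4).tolist() for k,v in c.items()})
E
```

```text
{'time': 0.0, 'qpos': array([ 1.01799213e+00,  2.87178784e-01,  1.57817268e+00, -1.40099926e-05,
        1.27862115e+00, -1.50027310e-01]), 'dq': array([ 0.00208948,  0.0003374 ,  0.00111626,  0.00013198, -0.00061328,
        0.00016227]), 'joint_efforts': array([ 3.39486751e-04, -4.05983698e+01, -2.92625266e+01, -1.42186695e-04,
        5.82353459e-03, -1.42884147e-06]), 'eef_pos': array([0.26423458, 0.6204343 , 0.23794076]), 'tcp_rot': array([ 2.00027777e-01,  9.79789504e-01, -1.11956474e-03, -4.03327983e-04]), 'contact_force': array([-0.39572104, -0.18091278, -0.71059322]), 'wrist_torque': array([-0.0435404 ,  0.00236438, -0.00625047]), 'finger_force': 0.0, 'opening': 1.0039238294942774}
scene {'intrinsics': [[396.6745, 0.0, 318.5334], [0.0, 396.6745, 196.2509], [0.0, 0.0, 1.0]], 'extrinsics': [[0.6184, -0.7857, -0.0114, -0.3031], [0.4823, 0.3681, 0.7949, -0.3229], [-0.6204, -0.4971, 0.6066, -0.937], [0.0, 0.0, 0.0, 1.0]]}
top {'intrinsics': [[361.2189, 0.0, 321.5206], [0.0, 361.2189, 201.8619], [0.0, 0.0, 1.0]], 'extrinsics': [[-0.051, -0.9987, -0.0033, 0.0514], [0.9721, -0.0504, 0.2292, -0.5383], [-0.2291, 0.0085, 0.9734, -1.0983], [0.0, 0.0, 0.0, 1.0]]}
{'intrinsics': [[324.57, 0.0, 320.5], [0.0, 324.57, 193.7973], [0.0, 0.0, 1.0]], 'tool_from_camera': [[-0.0007, 0.9539, 0.3002, 0.0756], [1.0, 0.0007, 0.0001, -0.0005], [-0.0001, 0.3002, -0.9539, -0.1349], [0.0, 0.0, 0.0, 1.0]]}
```

View pics/scene0.png

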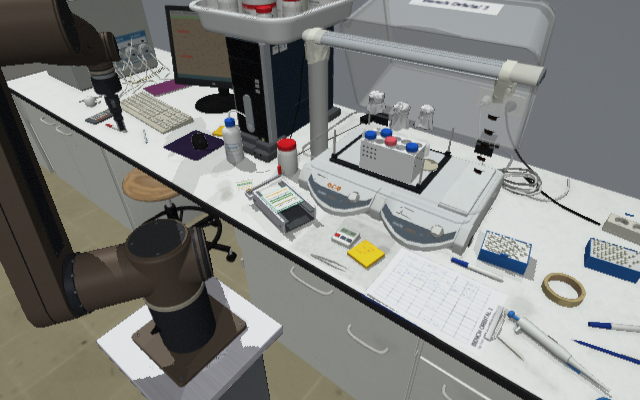

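View pics/top0.png

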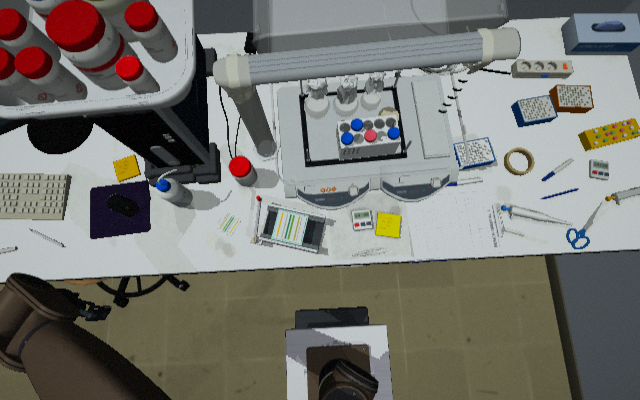

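Scene: the ledge is at top (292,228). The exit end is on the left (+y), with the red knob near (257,199), the blade running down to its pivot near (253,243), and the large plate inside. Look-alikes are the small plate on the bench at top (230,223), and the red jar lid (243,165) for the knob. I'll check this in one close crop.

```bash
cat > h.py <<'E'
from plant import ctrl
import cv2,numpy as np
from scipy.spatial.transform import Rotation as R
def cam(n,s=None):
    c=ctrl.calibration(n);K=np.array(c["intrinsics"])
    if n!="wrist": E=np.array(c["extrinsics"])
    else:
        T=np.eye(4);T[:3,:3]=R.from_quat(s["tcp_rot"]).as_matrix();T[:3,3]=s["eef_pos"]
        E=np.linalg.inv(T@np.array(c["tool_from_camera"]))
    return K,E
def unproj(K,E,u,v,z):
    d=np.linalg.inv(K)@[u,v,1];d=E[:3,:3].T@(d*[1,-1,-1]);o=-E[:3,:3].T@E[:3,3]
    return o+d*(z-o[2])/d[2]
def proj(K,E,p):
    q=(E[:3,:3]@np.asarray(p,float).T).T+E[:3,3];q=q*[1,-1,-1];q=q@K.T
    return q[...,:2]/q[...,2:]
E
python3 - <<'E'
from h import *
a=cv2.imread("pics/top0.png")[140:270,210:410]
cv2.imwrite("pics/crop0.png",cv2.resize(a,None,fx=4,fy=4,interpolation=cv2.INTER_CUBIC)[:600])
E
```

```text
(no output)
```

View pics/crop0.png

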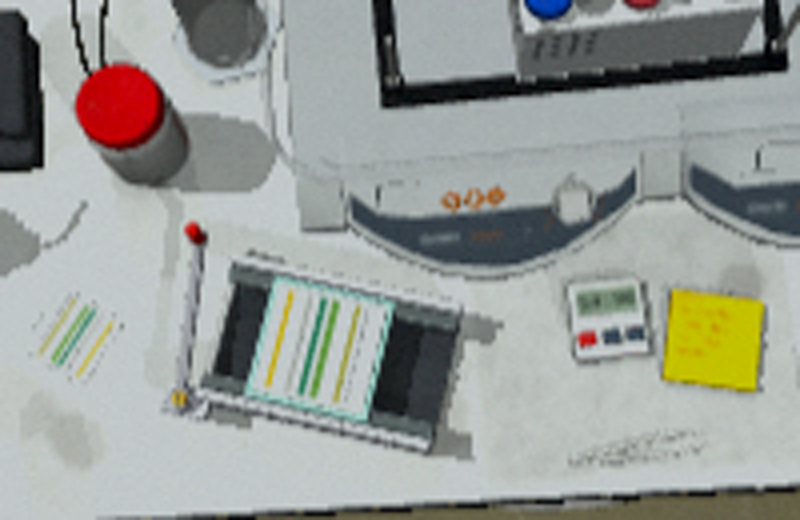

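The crop confirms the job's plate: large, lying in the channel at crop (320,345). The knob is at crop (195,233), the pivot at (180,400), and the small plate at (78,335) is ignored. Next, a rough pose fit.

```bash
cat >> h.py <<'E'
from scipy.optimize import least_squares
def L2W(p,L):
    x,y,t=p;L=np.atleast_2d(np.asarray(L,float));c,s=np.cos(t),np.sin(t)
    return np.c_[x+c*L[:,0]-s*L[:,1],y+s*L[:,0]+c*L[:,1],L[:,2]]
def fit(K,E,L,px,p0):
    L=np.asarray(L,float)
    return least_squares(lambda p:(proj(K,E,L2W(p,L))-px).ravel(),p0,loss="soft_l1")
E
python3 - <<'E'
from h import *
K,E=cam("top")
f=lambda a,b:np.array([a/4+210,b/4+140])
L=[[-.064,.106,.057],[-.06,-.095,.058],[.06,-.095,.058],[.06,.095,.058],[-.06,.095,.058]]
px=np.array([f(180,400),f(431,447),f(464,303),f(240,258),f(200,388)])
w=unproj(K,E,*f(330,345),.05)
r=fit(K,E,L,px,[w[0],w[1],0]);print(r.x,(proj(K,E,L2W(r.x,L))-px).round(1).tolist())
k=unproj(K,E,*f(195,233),.074);print("knob",k)
piv=L2W(r.x,L[0])[0];d=k-piv;print("r",np.hypot(*d[:2]),"ang",np.arctan2(d[1],d[0])-r.x[2])
c,s=np.cos(r.x[2]),np.sin(r.x[2])
for n,a,b,z in[("plead",260,340,.054),("prear",382,355,.054),("jarlid",120,105,.12),("jarbase",148,165,0),("small",78,335,.004),("timer",608,318,.019)]:
    q=unproj(K,E,*f(a,b),z);e=q[:2]-r.x[:2];print(n,q.round(3),"ledge",(c*e[0]+s*e[1]).round(3),(-s*e[0]+c*e[1]).round(3))
print("piv",piv,"open knob",piv[:2]+.13*np.array([-s,c]))
b=unproj(K,E,172,190,.1);print("bottle~",b)
E
```

```text
[ 0.46347023  0.11783024 -0.27585454] [[0.7, -0.6], [0.3, 0.6], [0.5, -0.1], [-1.0, -1.7], [-0.7, 1.9]]
knob [0.55973    0.22315522 0.074     ]
r 0.1297373459733798 ang 0.16696532715798082
plead [0.474 0.176 0.054] ledge -0.005 0.059
prear [0.457 0.079 0.054] ledge 0.004 -0.039
jarlid [0.654 0.273 0.12 ] ledge 0.141 0.201
jarbase [0.641 0.275 0.   ] ledge 0.128 0.2
small [0.495 0.334 0.004] ledge -0.028 0.216
timer [ 0.484 -0.107  0.019] ledge 0.081 -0.211
piv [0.43076104 0.23725431 0.057     ] open knob [0.46616904 0.36233938]
bottle~ [0.59387641 0.49031772 0.1       ]
```

Call:
{"fn": "send_rows", "kwargs": {"steps": [[-0.01, -0.01, 0, -1, -1], [-0.035, -0.036, 0, -3, -1], [-0.069, -0.073, 0, -5, -1], [-0.104, -0.109, 0, -7, -1], [-0.138, -0.145, 0, -9, -1], [-0.173, -0.182, 0, -11, -1], [-0.208, -0.218, 0, -13, -1], [-0.242, -0.254, 0, -15, -1], [-0.277, -0.29, 0, -16, -1], [-0.311, -0.327, 0, -17, -1], [-0.336, -0.352, 0, -17, -1], [-0.346, -0.363, 0, -17, -1]], "squeeze": 30}}

```text
time: 1.3
eef_pos: [0.4412, 0.1485, 0.239]
tcp_rot: [0.055, 0.998, -0.0, -0.0]
contact_force: [0.7, 0.3, 0.2]
opening: 0.001
finger_force: 0.0
```

```bash
python3 - <<'E'
from h import *
s=ctrl.get_state();a=ctrl.read_camera("wrist");print(s)
np.savez("w1.npz",p=s["eef_pos"],q=s["tcp_rot"])
cv2.imwrite("pics/w1.png",a[:,:,::-1])
E
```

```text
{'time': 1.3, 'qpos': array([ 1.06656292e-01, -1.91098807e-01,  2.07309370e+00, -7.31557572e-04,
        1.25983536e+00, -1.35412580e+00]), 'dq': array([-0.27880101, -0.00136824,  0.00192066,  0.0248678 ,  0.00525001,
       -0.29201247]), 'joint_efforts': array([ 1.74450176e-01, -2.14355242e+01, -2.90507573e+01, -1.29540637e-01,
       -1.77056773e-02,  5.27097099e-02]), 'eef_pos': array([0.44118782, 0.14854231, 0.23902581]), 'tcp_rot': array([ 5.48675859e-02,  9.98493572e-01, -3.62804130e-04, -6.12000651e-05]), 'contact_force': array([0.66127616, 0.2599552 , 0.24396476]), 'wrist_torque': array([ 0.00958187, -0.01312158,  0.06186357]), 'finger_force': 0.0, 'opening': 0.0005394058837866636}
```

View pics/w1.png

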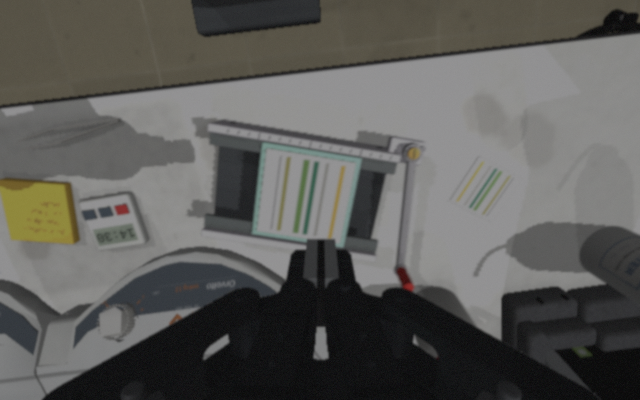

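Wrist view: the pivot is at (412,153) and the red knob is leaning from (402,268) to (408,288). The glass plate's corners are (264,143), (362,157), (345,247) and (252,236). Refining with these.

```bash
python3 - <<'E'
from h import *
d=np.load("w1.npz");K,E=cam("wrist",dict(eef_pos=d["p"],tcp_rot=d["q"]))
px=np.array([[412,153],[264,143],[362,157],[345,247],[252,236],[210,122]])
def L(py): return [[-.064,.106,.057],[-.05,py-.05,.054],[-.05,py+.05,.054],[.05,py+.05,.054],[.05,py-.05,.054],[-.06,-.095,.058]]
f=lambda p:(proj(K,E,L2W(p[:3],L(p[3])))-px).ravel()
r=least_squares(f,[.463,.118,-.276,.01],loss="soft_l1");print(r.x,f(r.x).round(1))
x=r.x;k=unproj(K,E,405,277,.074);piv=L2W(x[:3],L(0)[0])[0];e=k-piv
print("knob",k,"r",np.hypot(*e[:2]),"world ang",np.arctan2(e[1],e[0]),"stop",np.arctan2(e[1],e[0])-x[2],"piv",piv)
# push path: finger centre on circle .13, tool frame of a start pose with tool y at 84 deg
E
```

```text
[ 0.46580717  0.12125695 -0.27380455  0.00824399] [ 1.6 -0.2 -0.9 -1.1  0.8  1.2 -0.7  0.5  0.9 -2.2 -1.9  1.1]
knob [0.56066023 0.22383024 0.074     ] r 0.12890428551206265 world ang -0.13057179602767366 stop 0.14323275764645643 piv [0.43285323 0.24061372 0.057     ]
```

Call:
{"fn": "send_rows", "kwargs": {"steps": [[-0.015, 0.008, 0, 0, -1], [-0.045, 0.024, 0, 0, -1], [-0.08, 0.043, 0, 0, -1], [-0.1, 0.053, 0.01, 0, -1], [-0.109, 0.058, 0.035, 0, -1], [-0.109, 0.058, 0.07, 0, -1], [-0.109, 0.058, 0.1, 0, -1], [-0.109, 0.058, 0.125, 0, -1], [-0.109, 0.058, 0.145, 0, -1], [-0.109, 0.058, 0.155, 0, -1], [-0.109, 0.058, 0.159, 0, -1], [-0.109, 0.058, 0.159, 0, -1]]}}

```text
time: 2.55
eef_pos: [0.555, 0.1979, 0.0803]
tcp_rot: [0.053, 0.999, 0.0, -0.0]
contact_force: [0.2, 0.0, 0.6]
opening: -0.0
finger_force: 0.0
```

```bash
python3 - <<'E'
from h import *
s=ctrl.get_state();a=ctrl.read_camera("wrist");print(s["eef_pos"],s["tcp_rot"],s["contact_force"],s["qpos"])
cv2.imwrite("pics/w2.png",a[:,:,::-1])
E
```

```text
[0.55504717 0.19788714 0.08033488] [ 5.28675115e-02  9.98601530e-01  2.00695037e-05 -1.04585997e-04] [0.23257198 0.00695058 0.6336329 ] [ 1.70361297e-01  2.80782503e-01  1.89884565e+00  1.04158121e-04
  9.62159602e-01 -1.29471025e+00]
```

View pics/w2.png

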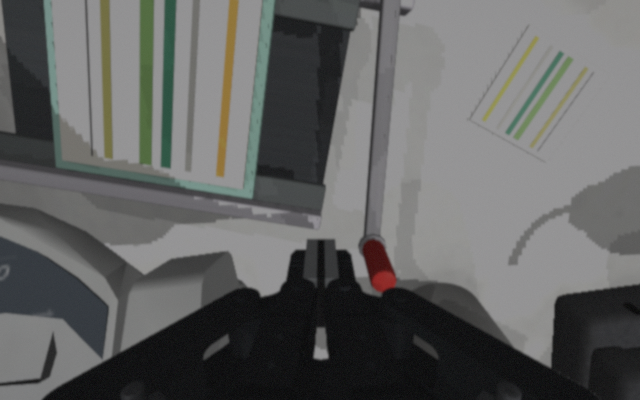

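Fingers (320,265) sit on the ledge side of the knob (378,265), with no contact. Computing the arc.

```bash
cat > arc.py <<'E'
from h import *
import sys
a0,a1,t0,t1,n=map(float,sys.argv[1:]);n=int(n)
s=ctrl.get_state();M=R.from_quat(s["tcp_rot"]).as_matrix()
for i in range(1,n+1):
    f=i/n;a=a0+(a1-a0)*f
    g=np.array([.432+.130*np.cos(a),.239+.130*np.sin(a),.080])
    print((M.T@(g-s["eef_pos"])).round(3).tolist(),round(t0+(t1-t0)*f,1))
print(s["eef_pos"],s["contact_force"])
E
python3 arc.py -.32 .44 0 -41 11
```

```text
[-0.001, 0.009, 0.001] -3.7
[-0.002, 0.018, 0.001] -7.5
[-0.003, 0.027, 0.001] -11.2
[-0.003, 0.036, 0.001] -14.9
[-0.002, 0.045, 0.001] -18.6
[-0.0, 0.054, 0.001] -22.4
[0.002, 0.062, 0.001] -26.1
[0.005, 0.071, 0.001] -29.8
[0.008, 0.079, 0.001] -33.5
[0.012, 0.087, 0.001] -37.3
[0.016, 0.095, 0.001] -41.0
[0.55558844 0.19789708 0.08114732] [ 0.43770884 -0.23576643  0.10078413]
```

Call:
{"fn": "send_rows", "kwargs": {"steps": [[-0.001, 0.009, 0, -3, -1], [-0.002, 0.018, 0, -7, -1], [-0.003, 0.027, 0, -11, -1], [-0.003, 0.036, 0, -15, -1], [-0.002, 0.045, 0, -18, -1], [0, 0.054, 0, -22, -1], [0.002, 0.062, 0, -26, -1], [0.005, 0.071, 0, -30, -1], [0.008, 0.079, 0, -33, -1], [0.012, 0.087, 0, -37, -1], [0.016, 0.095, 0, -41, -1], [0.016, 0.095, 0, -41, -1]]}}

```text
time: 3.8
eef_pos: [0.5499, 0.2948, 0.0821]
tcp_rot: [-0.301, 0.954, 0.0, 0.001]
contact_force: [0.1, -0.2, 0.1]
opening: 0.003
finger_force: 0.0
```

```bash
python3 arc.py .44 1.17 0 -41 11; python3 - <<'E'
from h import *
cv2.imwrite("pics/top1.png",cv2.resize(ctrl.read_camera("top")[140:270,170:330,::-1],None,fx=4,fy=4))
E
```

```text
[-0.001, 0.008, 0.002] -3.7
[-0.001, 0.017, 0.002] -7.5
[-0.001, 0.026, 0.002] -11.2
[-0.001, 0.034, 0.002] -14.9
[0.0, 0.043, 0.002] -18.6
[0.002, 0.051, 0.002] -22.4
[0.004, 0.06, 0.002] -26.1
[0.007, 0.068, 0.002] -29.8
[0.01, 0.076, 0.002] -33.5
[0.014, 0.083, 0.002] -37.3
[0.018, 0.091, 0.002] -41.0
[0.54989833 0.29481899 0.08212813] [ 0.08004055 -0.22426939  0.11996519]
```

View pics/top1.png

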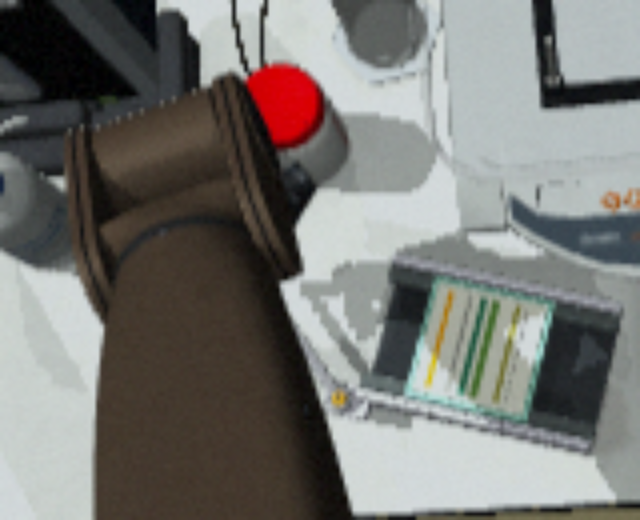

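The blade has swung out with the knob; the jar and bottle are unmoved. Continuing the arc.

Call:
{"fn": "send_rows", "kwargs": {"steps": [[-0.001, 0.008, 0, -3, -1], [-0.001, 0.017, 0, -7, -1], [-0.001, 0.026, 0, -11, -1], [-0.001, 0.034, 0, -15, -1], [0, 0.043, 0, -18, -1], [0.002, 0.051, 0, -22, -1]]}}

```text
time: 4.45
eef_pos: [0.5192, 0.3344, 0.0813]
tcp_rot: [-0.477, 0.879, -0.0, 0.001]
contact_force: [0.0, -0.9, -0.5]
opening: 0.0
finger_force: 0.3
```

```bash
python3 arc.py .83 1.18 0 -20 5; python3 - <<'E'
from h import *
cv2.imwrite("pics/sc1.png",ctrl.read_camera("scene")[:,:,::-1][90:290,150:420].repeat(2,0).repeat(2,1))
print(ctrl.get_state()["qpos"])
E
```

```text
[-0.002, 0.009, 0.001] -4.0
[-0.002, 0.018, 0.001] -8.0
[-0.002, 0.027, 0.001] -12.0
[-0.002, 0.036, 0.001] -16.0
[-0.0, 0.045, 0.001] -20.0
[0.51918326 0.33439683 0.08129789] [ 0.01925662 -0.89564498 -0.52913946]
[ 4.09609637e-01  3.33039413e-01  1.82966836e+00  4.77031311e-04
  9.77757001e-01 -2.15835861e+00]
```

View pics/sc1.png

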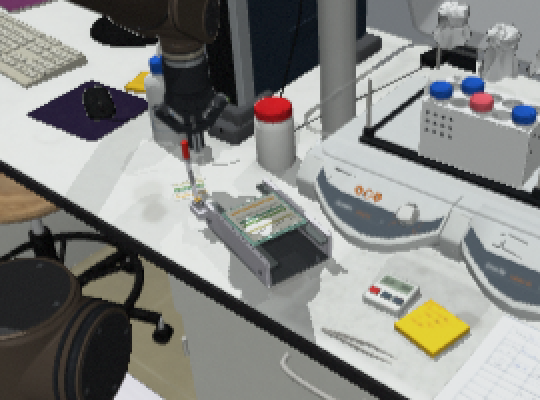

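The knob at crop (185,150) is being pushed, and the wrist is clear of the bottle and jar.

Call:
{"fn": "send_rows", "kwargs": {"steps": [[-0.002, 0.009, 0, -4, -1], [-0.002, 0.018, 0, -8, -1], [-0.002, 0.027, 0, -12, -1], [-0.002, 0.036, 0, -16, -1], [0, 0.045, 0, -20, -1], [0, 0.045, 0, -20, -1]]}}

```text
time: 5.1
eef_pos: [0.4805, 0.359, 0.0808]
tcp_rot: [-0.621, 0.783, -0.0, 0.0]
contact_force: [0.5, -0.9, -0.6]
opening: 0.001
finger_force: 0.0
```

```bash
python3 - <<'E'
from h import *
s=ctrl.get_state();a=ctrl.read_camera("wrist");print(s["eef_pos"],s["tcp_rot"],s["contact_force"])
hsv=cv2.cvtColor(a,cv2.COLOR_RGB2HSV);m=(((hsv[...,0]<8)|(hsv[...,0]>172))&(hsv[...,1]>170)&(hsv[...,2]>70)).astype(np.uint8)
n,l,st,c=cv2.connectedComponentsWithStats(m);K,E=cam("wrist",s)
for i in range(1,n):
    if st[i,4]>60:
        k=unproj(K,E,*c[i],.074);e=k-[.432,.239,0];print(st[i],c[i],k,np.hypot(*e[:2]),"stop",np.arctan2(e[1],e[0])+.275)
cv2.imwrite("pics/w3.png",a[:,:,::-1])
E
```

```text
[0.48051226 0.35897527 0.08081399] [-6.21420367e-01  7.83477302e-01 -4.14561965e-05  2.07256475e-04] [ 0.54555109 -0.8730951  -0.63951088]
[357 274  21  21 242] [368.21900826 282.21487603] [0.46131599 0.37746079 0.074     ] 0.14153027259686113 stop 1.6371499111855163
```

View pics/w3.png

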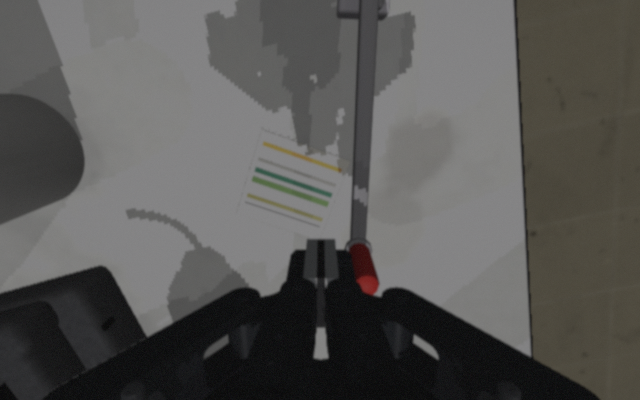

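The stop stands at about 1.6 rad, with the knob at (365,265) against the fingers and the blade straight. Now I'll back off, rise, and travel to behind the plate's rear edge, turning the tool to the ledge axis.

Call:
{"fn": "send_rows", "kwargs": {"steps": [[0, -0.015, 0, 0, -1], [0, -0.02, -0.04, 8, -1], [0.005, -0.022, -0.085, 16, -1], [0.03, -0.024, -0.12, 24, -1], [0.065, -0.026, -0.13, 32, -1], [0.105, -0.028, -0.13, 40, -1], [0.15, -0.03, -0.13, 48, -1], [0.195, -0.032, -0.13, 56, -1], [0.235, -0.034, -0.13, 64, -1], [0.27, -0.035, -0.13, 72, -1], [0.3, -0.036, -0.13, 80, -1], [0.313, -0.036, -0.13, 88, -1]]}}

```text
time: 6.35
eef_pos: [0.4456, 0.0427, 0.2111]
tcp_rot: [0.102, 0.995, -0.0, 0.001]
contact_force: [-0.1, 0.5, 0.8]
opening: -0.001
finger_force: 0.0
```

```bash
python3 - <<'E'
from h import *
s=ctrl.get_state();a=ctrl.read_camera("wrist");s2=ctrl.get_state();print(s["eef_pos"],s["tcp_rot"],s["contact_force"],s["qpos"][5],s2["eef_pos"],s2["tcp_rot"])
np.savez("w4.npz",p=s["eef_pos"],q=s["tcp_rot"])
cv2.imwrite("pics/w4.png",a[:,:,::-1])
E
```

```text
[0.44556316 0.04268942 0.2110854 ] [ 1.01996367e-01  9.94784383e-01 -4.71917810e-04  7.41981650e-04] [-0.14425158  0.52785991  0.78956986] -1.4974685467047908 [0.44550526 0.04211734 0.21106948] [ 1.03941315e-01  9.94582829e-01 -8.73393799e-04  6.59981085e-04]
```

View pics/w4.png

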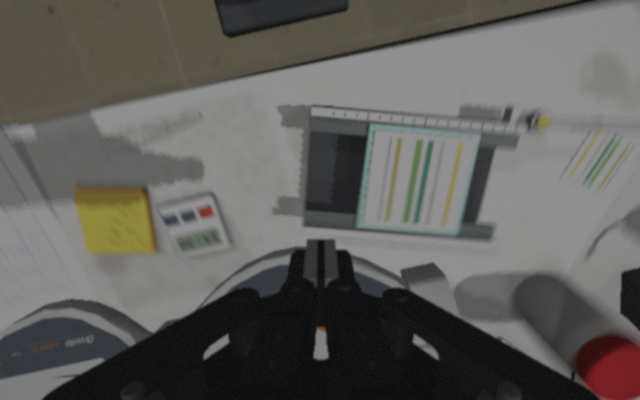

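The blade is open (right of the pivot at (540,121)). The plate's corners are (371,124), (480,135), (463,234) and (357,229). Measuring the rear edge and the descent.

```bash
python3 - <<'E'
from h import *
d=np.load("w4.npz");K,E=cam("wrist",dict(eef_pos=d["p"],tcp_rot=d["q"]))
px=np.array([[540,121],[371,124],[480,135],[463,234],[357,229],[312,106]])
def L(py): return [[-.064,.106,.057],[-.05,py-.05,.054],[-.05,py+.05,.054],[.05,py+.05,.054],[.05,py-.05,.054],[-.06,-.095,.058]]
f=lambda p:(proj(K,E,L2W(p[:3],L(p[3])))-px).ravel()
r=least_squares(f,[.463,.118,-.276,.01],loss="soft_l1");x=r.x;print(x,f(x).round(1))
x=(x+[.4658,.1213,-.2738,.0082])/2;print("avg",x)
s=ctrl.get_state();M=R.from_quat(s["tcp_rot"]).as_matrix();p=s["eef_pos"]
print("yaw y",np.degrees(np.arctan2(M[1,1],M[0,1])),"want",90+np.degrees(x[2]))
for n,yy,z in[("above",x[3]-.05-.036,.09),("down",x[3]-.05-.036,.034),("end",.125-.1-.0145,.034)]:
    g=L2W(x[:3],[0,yy,z])[0];print(n,yy,g,(M.T@(g-p)).round(4))
E
```

```text
[ 0.46656814  0.120604   -0.28455983  0.00859405] [ 1.1  0.5 -0.5 -0.2  2.2 -2.1 -4.2  1.3  0.6 -1.2 -1.4  1.3]
avg [ 0.46618407  0.120952   -0.27917991  0.00839703]
yaw y 78.0675750164374 want 74.00416927098975
above -0.0776029739870667 [0.44479922 0.04635368 0.09      ] [0.0017 0.0042 0.1211]
down -0.0776029739870667 [0.44479922 0.04635368 0.034     ] [0.0018 0.0043 0.1771]
end 0.010499999999999994 [0.46907753 0.13104546 0.034     ] [-0.0044  0.0922  0.1769]
```

Call:
{"fn": "send_rows", "kwargs": {"steps": [[0.002, 0.004, 0.01, 4, -1], [0.002, 0.004, 0.04, 4, -1], [0.002, 0.004, 0.08, 4, -1], [0.002, 0.004, 0.115, 4, -1], [0.002, 0.004, 0.135, 4, -1], [0.002, 0.004, 0.15, 4, -1], [0.002, 0.004, 0.162, 4, -1], [0.002, 0.004, 0.17, 4, -1], [0.002, 0.004, 0.175, 4, -1], [0.002, 0.004, 0.177, 4, -1], [0.002, 0.004, 0.177, 4, -1]]}}

```text
time: 7.5
eef_pos: [0.4442, 0.0502, 0.0336]
tcp_rot: [0.131, 0.991, 0.0, 0.0]
contact_force: [0.4, -0.3, -0.6]
opening: -0.001
finger_force: 0.0
```

```bash
python3 - <<'E'
from h import *
s=ctrl.get_state();M=R.from_quat(s["tcp_rot"]).as_matrix();p=s["eef_pos"];print(p,s["contact_force"],np.degrees(np.arctan2(M[1,1],M[0,1])))
for yy in(-.056,-.03,0,.0105):
    print(yy,(M.T@(L2W([.4662,.121,-.279],[0,yy,.034])[0]-p)).round(4))
a=ctrl.read_camera("wrist");cv2.imwrite("pics/w5.png",a[:,:,::-1])
E
```

```text
[0.44415594 0.05016164 0.03363746] [ 0.39730012 -0.29648803 -0.5842907 ] 74.93010673064566
-0.056 [-0.002   0.0181 -0.0004]
-0.03 [-0.0024  0.0441 -0.0004]
0 [-0.0029  0.0741 -0.0004]
0.0105 [-0.003   0.0846 -0.0004]
```

View pics/w5.png

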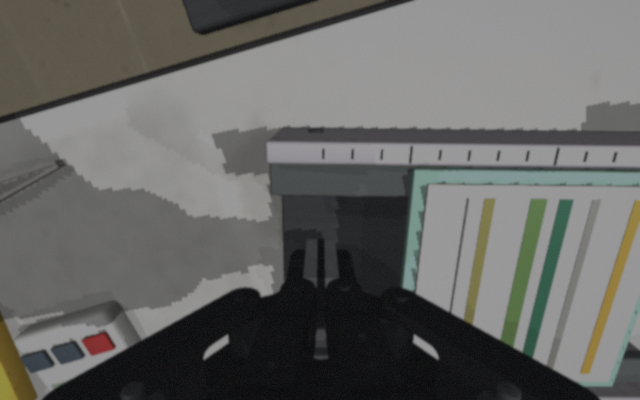

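The fingers are in the channel behind the rear glass edge (col ~405), between the runners. Pushing gently.

Call:
{"fn": "send_rows", "kwargs": {"steps": [[-0.001, 0.004, 0, 1, -1], [-0.001, 0.009, 0, 1, -1], [-0.001, 0.014, 0, 1, -1], [-0.002, 0.018, 0, 1, -1], [-0.002, 0.022, 0, 1, -1], [-0.002, 0.027, 0, 1, -1], [-0.002, 0.032, 0, 1, -1], [-0.002, 0.037, 0, 1, -1], [-0.002, 0.043, 0, 1, -1], [-0.002, 0.049, 0, 1, -1], [-0.003, 0.054, 0, 1, -1], [-0.003, 0.057, 0, 1, -1]]}}

```text
time: 8.75
eef_pos: [0.4616, 0.105, 0.0332]
tcp_rot: [0.14, 0.99, 0.0, -0.0]
contact_force: [-0.5, -0.5, 0.3]
opening: -0.001
finger_force: 0.6
```

```bash
cat > meas.py <<'E'
from h import *
# register the plate by ledge-frame strips rectified from the wrist picture: glass is greenish
s=ctrl.get_state();a=ctrl.read_camera("wrist");K,E=cam("wrist",s);P=[.4662,.121,-.279]
print(s["eef_pos"],s["contact_force"])
lab=cv2.cvtColor(a,cv2.COLOR_RGB2LAB).astype(int)
for X in(-.044,-.04,-.048):
    ys=np.arange(-.06,.15,.002);uv=proj(K,E,L2W(P,np.c_[np.full(len(ys),X),ys,np.full(len(ys),.054)])).round().astype(int)
    print(X,[(int(y*1000),*lab[v,u].tolist()[:2]) for y,(u,v) in zip(ys,uv) if 0<=u<640 and 0<=v<400])
E
python3 meas.py
```

```text
[0.46161522 0.10499186 0.0332356 ] [-0.51170165 -0.47509468  0.29099184]
-0.044 [(-60, 92, 127), (-57, 93, 127), (-55, 94, 127), (-53, 91, 126), (-51, 93, 126), (-49, 91, 126), (-47, 91, 127), (-45, 91, 127), (-43, 93, 126), (-41, 92, 126), (-39, 91, 127), (-37, 93, 126), (-35, 93, 126), (-33, 92, 127), (-31, 91, 127), (-29, 93, 128), (-27, 92, 126), (-25, 93, 127), (-23, 90, 126), (-21, 94, 127), (-19, 92, 126), (-17, 92, 127), (-15, 93, 127), (-13, 94, 127), (-11, 93, 127), (-9, 95, 126), (-7, 93, 127), (-5, 77, 127), (-3, 79, 122), (-1, 162, 115), (0, 148, 116), (2, 148, 128), (4, 173, 128), (6, 174, 128), (8, 173, 128), (10, 173, 128), (12, 173, 128), (14, 174, 128), (16, 172, 129), (18, 173, 128), (20, 173, 128), (22, 173, 128), (24, 174, 128), (26, 173, 129), (28, 173, 128), (30, 172, 128), (32, 173, 128), (34, 173, 128), (36, 172, 128), (38, 173, 128), (40, 172, 128), (42, 173, 128), (44, 173, 128), (46, 172, 128), (48, 172, 129), (50, 172, 129), (52, 173, 128), (54, 173, 128), (56, 172, 128), (58, 173, 128), (60, 172, 129), (62, 172, 129), (64, 173, 128), (66, 173, 128), (68,
[... 2109 characters left out ...]
, 162, 115), (12, 163, 115), (14, 162, 115), (16, 163, 115), (18, 162, 115), (20, 164, 115), (22, 163, 115), (24, 164, 115), (26, 164, 116), (28, 167, 118), (30, 167, 119), (32, 167, 119), (34, 168, 119), (36, 167, 119), (38, 164, 117), (40, 168, 120), (42, 167, 119), (44, 168, 119), (46, 168, 119), (48, 166, 119), (50, 166, 118), (52, 167, 116), (54, 166, 119), (56, 167, 119), (58, 166, 120), (60, 168, 120), (62, 166, 119), (64, 165, 117), (66, 167, 119), (68, 168, 120), (70, 167, 120), (72, 167, 120), (74, 167, 121), (76, 167, 120), (78, 166, 119), (80, 165, 119), (82, 168, 121), (84, 166, 121), (86, 166, 122), (88, 169, 120), (90, 166, 120), (92, 165, 121), (94, 166, 121), (96, 165, 122)]
```

The rear edge is at ledge y ≈ -2 mm and the lead at ≈ 97 mm, with the finger in contact. Pushing 29 mm more, then backing off.

Call:
{"fn": "send_rows", "kwargs": {"steps": [[0, 0.004, 0, 0, -1], [-0.001, 0.009, 0, 0, -1], [-0.001, 0.014, 0, 0, -1], [-0.001, 0.019, 0, 0, -1], [-0.001, 0.023, 0, 0, -1], [-0.001, 0.026, 0, 0, -1], [-0.001, 0.028, 0, 0, -1], [-0.001, 0.029, 0, 0, -1], [-0.001, 0.029, 0, 0, -1], [-0.001, 0.025, 0, 0, -1], [-0.001, 0.01, 0, 0, -1], [-0.001, -0.005, 0, 0, -1]]}}

```text
time: 10.0
eef_pos: [0.461, 0.0989, 0.0334]
tcp_rot: [0.14, 0.99, 0.0, 0.0]
contact_force: [-0.1, 0.1, -0.2]
opening: 0.002
finger_force: 0.0
```

```bash
sed -i 's/for X in.*/for X in(-.048,):/' meas.py; python3 meas.py | sed 's/(/\n(/g' | awk -F'[(,]' 'NF<5||/\[/||1' | tr '\n' ' '
```

```text
[0.46101051 0.0989467  0.03344916] [-0.06833303  0.13490498 -0.16826474] -0.048 [ (-60, 98, 126),  (-57, 100, 127),  (-55, 101, 126),  (-53, 101, 126),  (-51, 101, 127),  (-49, 101, 127),  (-47, 101, 126),  (-45, 102, 126),  (-43, 100, 127),  (-41, 100, 127),  (-39, 101, 127),  (-37, 100, 127),  (-35, 101, 127),  (-33, 102, 126),  (-31, 101, 127),  (-29, 100, 127),  (-27, 103, 126),  (-25, 103, 126),  (-23, 103, 126),  (-21, 102, 127),  (-19, 101, 127),  (-17, 102, 127),  (-15, 101, 127),  (-13, 101, 127),  (-11, 103, 127),  (-9, 103, 127),  (-7, 104, 126),  (-5, 103, 126),  (-3, 103, 126),  (-1, 103, 126),  (0, 103, 127),  (2, 103, 126),  (4, 103, 127),  (6, 103, 127),  (8, 103, 126),  (10, 102, 128),  (12, 103, 127),  (14, 103, 127),  (16, 105, 126),  (18, 108, 126),  (20, 93, 126),  (22, 88, 124),  (24, 146, 122),  (26, 176, 120),  (28, 182, 121),  (30, 182, 120),  (32, 180, 121),  (34, 180, 120),  (36, 182, 120),  (38, 181, 121),  (40, 180, 120),  (42, 181, 120),  (44, 180, 120),  (46, 180, 120),  (48, 181, 121),  (50, 180, 120),  (52, 180, 120),  (54, 179, 120),  (56, 180, 120),  (58, 180, 119),  (60, 180, 120),  (62, 180, 120),  (64, 180, 120),  (66, 179, 120),  (68, 179, 120),  (70, 179, 120),  (72, 180, 119),  (74, 180, 120),  (76, 179, 120),  (78, 180, 120),  (80, 178, 120),  (82, 179, 120),  (84, 179, 119),  (86, 177, 119),  (88, 178, 119),  (90, 179, 120)]
```

The rear edge is at ≈ 24 mm, so the lead is at ≈ 124 mm (29 mm out). Lifting away and checking.

Call:
{"fn": "send_rows", "kwargs": {"steps": [[0, -0.015, 0, 0, -1], [0, -0.03, 0, 0, -1], [0, -0.035, -0.03, 0, -1], [0, -0.035, -0.07, 0, -1], [0, -0.035, -0.11, 0, -1], [0, -0.02, -0.15, 0, -1], [0, 0, -0.19, 0, -1], [0, 0.02, -0.22, 0, -1], [0, 0.03, -0.23, 0, -1], [0, 0.03, -0.23, 0, -1], [0, 0.03, -0.23, 0, -1]]}}

```text
time: 11.15
eef_pos: [0.4684, 0.1279, 0.2612]
tcp_rot: [0.14, 0.99, -0.001, -0.002]
contact_force: [-0.3, -0.3, -0.6]
opening: -0.001
finger_force: 0.0
```

```bash
python3 meas.py | sed 's/(/\n(/g' | awk -F'[(,]' 'NR<3||($2>10&&$2<40)||$2>110' | tr '\n' ' '; python3 - <<'E'
from h import *
s=ctrl.get_state();a=ctrl.read_camera("wrist");K,E=cam("wrist",s)
hsv=cv2.cvtColor(a,cv2.COLOR_RGB2HSV);m=(((hsv[...,0]<8)|(hsv[...,0]>172))&(hsv[...,1]>150)&(hsv[...,2]>60)).astype(np.uint8)
n,l,st,c=cv2.connectedComponentsWithStats(m)
for i in range(1,n):
    if st[i,4]>25:
        k=unproj(K,E,*c[i],.078);e=k-[.432,.239,0];print(st[i],k.round(3),np.hypot(*e[:2]),"stop",np.arctan2(e[1],e[0])+.277)
E
```

```text
[0.46835965 0.12789514 0.26116683] [-0.29910739 -0.31086944 -0.56692197] -0.048 [ (12, 91, 127),  (14, 93, 126),  (16, 95, 126),  (18, 93, 126),  (20, 92, 127),  (22, 84, 127),  (24, 76, 125),  (26, 136, 119),  (28, 151, 119),  (30, 152, 119),  (32, 150, 118),  (34, 150, 119),  (36, 149, 119),  (38, 150, 119),  (112, 153, 124),  (114, 154, 123),  (116, 153, 123),  (118, 154, 123),  (120, 155, 123),  (122, 155, 123),  (124, 152, 125),  (126, 152, 127),  (128, 152, 128),  (130, 154, 128),  (132, 154, 128),  (134, 157, 128),  (136, 159, 129),  (138, 159, 128),  (140, 161, 128),  (142, 159, 129),  (144, 160, 129),  (146, 160, 129),  (148, 159, 128)] [570  93  12  10  98] [0.466 0.376 0.078] 0.1409659127559072 stop 1.6077745647237873
[149 205  11   8  52] [ 0.458 -0.051  0.078] 0.29076988529471 stop -1.2041772686323795
[ 482  282   66   63 2989] [0.691 0.295 0.078] 0.2647354154417285 stop 0.4890815203422657
```

```bash
python3 -c "
from plant import ctrl
print(ctrl.sign_off())"
```

```text
the job is handed in; nothing more can be done
None
```

I handed the job in at about 11 s of the 56 s: the stop is open at about 1.6 rad and the plate lies on the ledge with about 29 mm sticking out past the exit end, by my camera measurements; `sign_off` returned no verdict.

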